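Stand the sanitiser bottle in the cleaning tote and open its safety cap

ROBOT

A 6-joint arm with a two-finger parallel gripper is mounted at the origin on the work surface; the furniture and walls round the work are solid. World frame = base frame: x ahead of the robot, y to its left, z up, the work surface at z = 0. Lengths are in mm, angles in rad, forces in N, time in s.
With the tool pointing down it reaches from about 275 to 1000 mm from the base axis. Payload 8.4 kg.
Tool frame: the origin (TCP) lies at the very end of the fingers, on their centre line; the grasp point (between the pads) lies 19 mm behind it; z points along the fingers, y is the line along which they close (so a half turn about z gives the same grasp; the last joint's range is limited). The gripper opens to 85 mm and grips with 20 to 120 N. Pads are 22 mm wide; open, the fingers measure 114 mm over their backs; the gripper's body (76 mm by 85 mm) begins 54 mm behind the grasp point. The pads swing forward as they close: fully open they stand 13 mm farther back than shut.
Start: joints at [-1.343, 0.353, 1.633, -0, 1.155, -0.002], TCP at [142.362, -608.573, 200.181] pointing down, gripper open.
Joint ranges: [-2.63, 2.63], [-0.92, 2.1], [0.06, 2.66], [-1.3, 4.44], [0, 2.69], [-3.02, 3.02]. Speed limits (rad/s): [2.22, 2.22, 2.79, 3.14, 3.14, 3.14].

INTERFACE

Orientations are given as [roll, pitch, yaw] about the fixed x, y, z axes, in that order (R = Rz(yaw) Ry(pitch) Rx(roll)).
In Python, from rig import sensors, grab_frame, camera_params, order gives the robot as it stands. The module is installed in compiled form; this text tells all that it offers.
- The arm moves only by the tool move_arm, never from a script. Its argument "motion" is a list of rows, each a list of 7 numbers: the turn, a rotation vector about the tool's x, y, z in shares of 60 degrees (1.0 is 60 degrees), then the shift along the tool's x, y, z in parts of the range, where 1.0 means 0.75 m, then the finger opening in m, from 0 to 0.0854. A call has 1 to 8 rows; each row is the pose to reach, as a shift and turn from the pose commanded when the call began, along the tool's axes at that moment; what a row does not reach only later rows make up. A row lasts 1/8 s, in which the tool goes at most 62.5 mm and 10.7 degrees, less where a joint would pass 70% of its speed; a pose out of reach is approached as far as the arm can. A call with a gripper value outside its range is refused whole. The fingers move at their own pace and stop on an object; "grip_force" is the grip in N (left out, the last holds). Time passes only in rows, so rows that repeat a pose let the fingers close. It gives the time, the measured TCP pose, the force, the opening and the grip force at its end, in the units of the state.
- sensors.sense(): the state, without advancing time (a new reading comes with each control period).
- grab_frame(name): name is "scene" or "side" or "wrist"; returns (picture, depth): 384x512x3 uint8, red, green, blue; 384x512 float32, mm along the optical axis (not along the pixel's ray), 0 where there is no reading.
- camera_params(name): a dict with "camera_matrix" (3x3 intrinsics, pixels), "world_from_camera" (4x4, takes a point from camera to world coordinates). Camera axes: x right, y down, z forward; pixel columns grow to the right and rows downward; lengths in mm; the calibration is good to about 2 mm. A picture is of the moment at which its call begins: read the wrist's pose just before it. camera_params takes no time and is no camera call; for the wrist camera it gives the pose at the moment of the call.
- order.sign_off(): hands the job in; it is judged then, once.
The state is a dict: "clock": time; "qpos": joint angles; "qvel": joint speeds; "joint_efforts": joint torques, N m; "eef_pos": TCP position; "tcp_rot": TCP orientation; "contact_force": force on the tool from outside, world axes, zero at the start; "wrist_torque": the same for the moment, N m; "opening": opening from 0.0 (shut) to 1.0 (fully open); "grasp_force": force on a finger pad.
Only numpy, scipy, OpenCV 4.12 (cv2) and the standard library are available. Lean on these libraries where they do the work, as an engineer would, in place of code of your own. Each camera call takes 0.05 s, during which the arm holds its last target. There are 200 camera calls.

TASK

For the closing clean-down, stand the white bottle of sanitiser concentrate upright and fully home in the oblong well of the grey cleaning tote, which keeps it from turning. Then push its red safety cap down, twist it anticlockwise while it is down, and lift it off; finish while still holding the cap in the gripper, level and still, some 5 to 10 cm straight above the open bottle, which stays seated in the well. Do not tip the bottle over, and leave the pepper mill, salt, toothpicks, glass and sauce bottle where they stand.

Things in the scene. Friction and masses are not known exactly. Their poses are not given: they have to be found in the camera images.
- bottle: white plastic bottle of sanitiser concentrate, green label panels on its broad faces, loose, 0.25 to 0.5 kg. Body 54 mm (its x) by 84 mm (its y), edges rounded 7 mm, 97 mm high; round shoulder to 101 mm; neck 28 mm thick to 124 mm; 132.5 mm tall with the cap. Origin: centre of its underside, z up. Lift it by its flat sides (54 mm across) or by the locked cap.
- mouth (a point): centre of the open end of the bottle's neck, on its axis, 123.8 mm above the bottle's underside. Three lugs with notches stand out of the neck below it and hold the cap.
- cap: red ribbed push-and-turn safety cap, round, 48 mm across, 24.5 mm tall, a loose part of 40 g locked on the bottle. Origin: centre of its lower rim, z up; locked, that lies 108 mm above the bottle's underside and the x axes of cap and bottle agree. A spring liner keeps its three inner tabs in notches under the neck's lugs: unpressed it turns only a few degrees, pulled unturned it lifts the bottle.
- cap_top (a point): centre of the cap's flat top with its two white arrows. To free the cap: push it straight down 4 to 5 mm (8 N to start, about 13 N down; it bottoms at 5.5 mm), keep it down and turn it anticlockwise from above by about 63 degrees against the bottle (46 to 80 will do, a stop ends it at 80; the bottle itself gives about 5 in the well), then lift straight up.
- well (a point): centre of the floor of the tote's bottle well, 5 mm above the table, z up. The well is an oblong socket 58 mm (the point's x) by 88 mm (its y): the bottle has 2 mm on each side and fits either way round, not crosswise. Its lips flare outward over the top 8 mm and end 42 mm above the table.
- tote: grey plastic cleaning tote, heavy, does not move; 116 mm (x) by 304 mm (y), walls 52 mm high. Origin: centre of its underside, axes as well. The well's centre is at y = -95 mm; a scrubbing brush lies at y = +4 mm (57 mm high), a trigger spray bottle (66 mm across, 170 mm tall) stands at y = +104 mm, a carrying loop (93 mm high) is on the +y end.
- pepper_mill: turned dark-wood pepper mill, 58 mm across, 163 mm tall; bystander; origin at the centre of its underside
- salt_shaker: glass salt shaker with a pale domed top, 44 mm across, 90 mm tall; bystander; origin at the centre of its underside
- toothpicks: green pot of toothpicks, 38 mm across, 72 mm tall; bystander; origin at the centre of its underside
- tumbler_blue: blue tinted glass tumbler, 84 mm across, 85 mm tall; bystander; origin at the centre of its underside
- chilli_sauce: slim sauce bottle with a gold cap, 45 mm across, 193 mm tall; bystander; origin at the centre of its underside
Not all that is in view belongs to the job. Of the things that look like the bottle, the larger one is meant.

How it is judged:
By the outcome, as a careful person would: the job done as asked, in the order asked, and still so for the second after the job is handed in, while the arm keeps its last pose, push and grip.
It also fails if it takes over 59 s, if anything falls off the work surface, if the arm or the gripper's body presses on something with over 40 N, if the wrist force passes 120 N, or if a joint passes its speed limit or range.

## Working session

There is one attempt and no reset: what is moved stays moved. The work goes in short steps, Python scripts to look and compute and a tool call to move; the robot and the scene stay as the last step left them, time stands still between calls to the robot, and variables do not carry over. Pictures are saved under pics/ and viewed, at most 10 in all, crops included, and the job is handed in when it is done.

Besides the shell and the picture viewer there is one more tool, called after "Request:" by a JSON object that holds its "name" and its "arguments". move_arm: Moves the arm, as the interface text tells. Its arguments: {"type":"object","properties":{"motion":{"type":"array","items":{"type":"array","items":{"type":"number"}}},"grip_force":{"type":"number"}},"required":["motion"]}

```bash
mkdir -p pics; ls; cat > h.py <<'E'
import numpy as np, cv2
from rig import sensors, grab_frame, camera_params, order
def cloud(name):
    img,d=grab_frame(name); c=camera_params(name); K=np.array(c["camera_matrix"]); T=np.array(c["world_from_camera"])
    v,u=np.mgrid[0:d.shape[0],0:d.shape[1]]
    P=np.stack([(u-K[0,2])/K[0,0]*d,(v-K[1,2])/K[1,1]*d,d],-1)
    return img,d,P@T[:3,:3].T+T[:3,3]
def save(n,img): cv2.imwrite(n,img[:,:,::-1])
E
python3 - <<'E'
from h import *
ims=[]
for n in("scene","side"):
    i,d,W=cloud(n); ims.append(i); np.savez("%s.npz"%n,i=i,d=d,W=W); save(f"pics/{n}.png",i)
    c=camera_params(n);print(n,np.round(c["world_from_camera"],2).tolist(),np.round(c["camera_matrix"],0).tolist(),(d>0).mean())
s=sensors.sense();print(s)
E
```

```text
pics
scene [[-0.46, -0.51, 0.73, -848.51], [-0.89, 0.28, -0.36, 694.0], [-0.02, -0.81, -0.58, 1086.27], [0.0, 0.0, 0.0, 1.0]] [[435.0, 0.0, 259.0], [0.0, 435.0, 199.0], [0.0, 0.0, 1.0]] 0.8117828369140625
side [[0.99, -0.06, 0.12, 234.11], [-0.14, -0.52, 0.85, -945.01], [0.01, -0.85, -0.52, 736.82], [0.0, 0.0, 0.0, 1.0]] [[394.0, 0.0, 262.0], [0.0, 394.0, 195.0], [0.0, 0.0, 1.0]] 0.996368408203125
{'clock': 0.1, 'qpos': array([-1.34340223e+00,  3.53587373e-01,  1.63407193e+00, -4.71763769e-07,
        1.15517142e+00, -2.39052489e-03]), 'qvel': array([ 0.0006958 , -0.00263832, -0.00206024, -0.00093892, -0.00139486,
       -0.00128027]), 'joint_efforts': array([ 3.01208649e-05, -6.06359625e+01, -3.42821789e+01,  2.10737676e-05,
        3.81489095e-03,  4.35693934e-06]), 'eef_pos': array([ 142.25590275, -608.11885133,  199.52626153]), 'tcp_rot': array([-3.14035459e+00, -2.52826792e-06,  2.29784815e-01]), 'contact_force': array([ 0.33870758,  0.14758772, -0.58177931]), 'wrist_torque': array([-0.06594786, -0.0302669 ,  0.05397193]), 'grasp_force': 0.0, 'opening': 0.994928625115294}
```

View pics/scene.png

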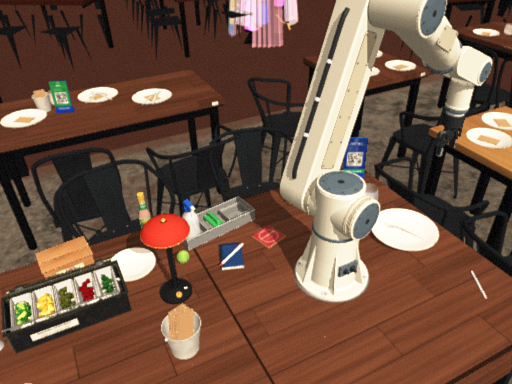

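View pics/side.png

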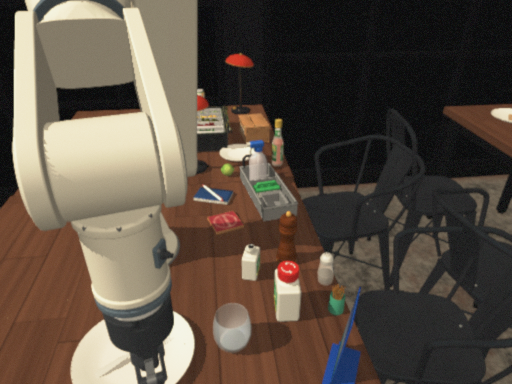

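The side view shows the white bottle at (288,292) with its red cap at (289,271). The smaller decoy is at (251,262), and the tote is around (268,190) with the empty well at its near end, about (275,205). Pepper mill (288,237), salt (326,268), toothpicks (337,300) and tumbler (232,327) are all close by.

```bash
python3 - <<'E'
from h import *
z=np.load("side.npz");W=z['W'];i=z['i']
for n,(u,v) in dict(bot=(288,305),cap=(289,268),dec=(251,265),mill=(288,220),salt=(326,258),tp=(337,300),tum=(232,312),sauce=(278,140),wellfloor=(276,206),spray=(257,165),brush=(268,186)).items(): print(n,W[v,u].round(0))
hsv=cv2.cvtColor(i,cv2.COLOR_RGB2HSV)
red=((hsv[...,0]<8)|(hsv[...,0]>172))&(hsv[...,1]>150)&(hsv[...,2]>90)
m=np.zeros(red.shape,bool);m[255:295,270:310]=1;m&=red
P=W[m];print("cap",len(P),np.percentile(P,[2,50,98],axis=0).round(1))
top=P[P[:,2]>np.percentile(P[:,2],98)-4];print("captop",len(top),top.min(0),top.max(0),(cv2.minEnclosingCircle(top[:,:2].astype(np.float32))))
# bottle body points
c=cv2.minEnclosingCircle(top[:,:2].astype(np.float32))[0]
b=(np.hypot(W[...,0]-c[0],W[...,1]-c[1])<60)&(W[...,2]>12)&(W[...,2]<100)
B=W[b];print("body",len(B),cv2.minAreaRect(B[:,:2].astype(np.float32)))
np.save("B.npy",B)
# tote
a=W[120:225,235:305].reshape(-1,3);t=a[(a[:,2]>44)&(a[:,2]<54)]
print("tote",len(t),t.min(0),t.max(0),cv2.minAreaRect(t[:,:2].astype(np.float32)))
save("pics/crop.png",cv2.resize(i[130:345,190:380],None,fx=3,fy=2.79,interpolation=2))
E
```

```text
bot [ 389. -321.   53.]
cap [ 395. -285.  133.]
dec [ 321. -174.   53.]
mill [ 425. -119.  147.]
salt [ 507. -210.   86.]
tp [ 507. -315.   47.]
tum [ 261. -319.   47.]
sauce [505. 474. 114.]
wellfloor [434. 100.  49.]
spray [401. 324.  85.]
brush [431. 247.  39.]
cap 357 [[ 3.700e+02 -3.060e+02 -1.000e-01]
 [ 3.922e+02 -2.916e+02  1.306e+02]
 [ 4.564e+02 -1.236e+02  1.342e+02]]
captop 184 [ 369.33646568 -305.41204236  130.25077265] [ 415.43604236 -258.13595211  135.25673839] ((392.05810546875, -281.1900329589844), 24.45932960510254)
body 944 ((392.1529541015625, -285.0110778808594), (81.52548217773438, 54.88934326171875), 84.7936019897461)
tote 491 [340.66680727  89.63353516  44.00464781] [525.139374   875.11180248  53.99662269] ((435.390380859375, 481.5601501464844), (786.8705444335938, 178.79904174804688), 86.90214538574219)
```

View pics/crop.png

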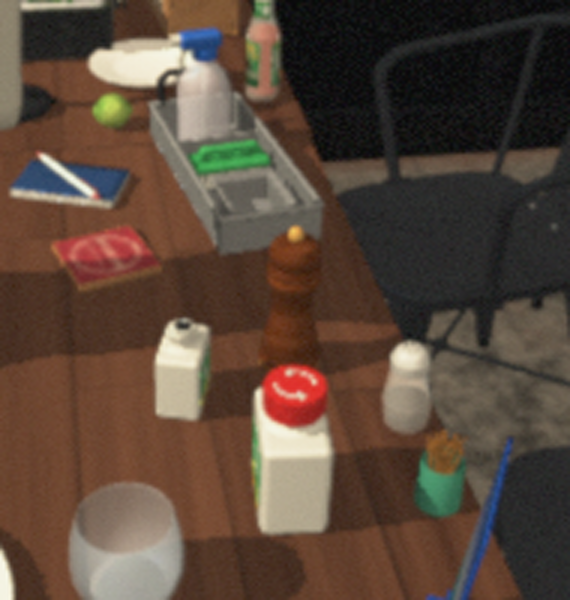

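```bash
cat >> h.py <<'E'
from scipy.spatial.transform import Rotation as R
def plan(pos,yaw_deg):
    s=sensors.sense(); Rt=R.from_euler('xyz',s['tcp_rot']); G=R.from_euler('xyz',[np.pi,0,np.radians(yaw_deg)])
    print("pos",s['eef_pos'].round(1),"rpy",np.degrees(s['tcp_rot']).round(1),"t",round(s['clock'],2),"F",s['contact_force'].round(1),"q",s['qpos'].round(2))
    print("turn",(Rt.inv()*G).as_rotvec().round(4),"shift",(Rt.inv().apply(np.array(pos)-s['eef_pos'])/1000).round(4))
E
python3 - <<'E'
from h import *
z=np.load("side.npz");W=z['W']
m=(W[...,0]>340)&(W[...,0]<520)&(W[...,1]>60)&(W[...,1]<420)&(W[...,2]>46)&(W[...,2]<60)
P=W[m];print(len(P),cv2.minAreaRect(P[:,:2].astype(np.float32)))
plan([392,-300,330],0); plan([430,110,330],0)
E
```

```text
406 ((423.2947998046875, 251.70404052734375), (121.82745361328125, 314.69903564453125), 9.278793334960938)
pos [ 142.3 -608.1  199.5] rpy [-179.9   -0.    13.2] t 0.1 F [ 0.3  0.1 -0.6] q [-1.34  0.35  1.63 -0.    1.16 -0.  ]
turn [-1.200e-03  1.000e-04  2.298e-01] shift [ 0.3134 -0.2433 -0.1302]
pos [ 142.3 -608.1  199.5] rpy [-179.9   -0.    13.2] t 0.1 F [ 0.3  0.1 -0.6] q [-1.34  0.35  1.63 -0.    1.16 -0.  ]
turn [-1.200e-03  1.000e-04  2.298e-01] shift [ 0.4437 -0.6339 -0.1297]
```

Units first: shifts go in shares of 0.75 m and turns go in shares of 60 degrees. So 0.313 m / 0.75 = 0.4173, 0.28 m / 0.75 = 0.3733, 0.23 rad / 1.0472 = 0.2196.

Request:
{"name": "move_arm", "arguments": {"motion": [[0,0,0.0286,0.0533,-0.04,-0.04,0.085],[0,0,0.0764,0.1067,-0.08,-0.08,0.085],[0,0,0.1146,0.1733,-0.1333,-0.12,0.085],[0,0,0.1528,0.24,-0.1867,-0.1467,0.085],[0,0,0.191,0.3067,-0.24,-0.1733,0.085],[0,0,0.2196,0.3733,-0.2933,-0.1733,0.085],[0,0,0.2196,0.4173,-0.324,-0.1733,0.085],[0,0,0.2196,0.4173,-0.324,-0.1733,0.085]]}}

```text
clock: 1.1
eef_pos: [393.8, -297.7, 330.1]
tcp_rot: [-3.141, -0.0, 0.005]
contact_force: [-1.0, -0.7, -0.8]
opening: 0.995
grasp_force: 0.0
```

```bash
python3 - <<'E'
from h import *
plan([435,130,330],0)
i,d,W=cloud("wrist");np.savez("w1.npz",i=i,d=d,W=W)
c=camera_params("wrist");print(np.round(c["world_from_camera"],2).tolist())
save("pics/w1.png",i)
E
```

```text
pos [ 393.8 -297.7  330.1] rpy [-180.    -0.     0.3] t 1.1 F [-1.  -0.7 -0.8] q [-0.65  0.04  1.74  0.    1.37  0.91]
turn [-0.0007 -0.0005  0.0048] shift [ 0.0433 -0.4275  0.0005]
[[0.0, -0.96, -0.29, 466.84], [-1.0, -0.0, -0.0, -298.98], [0.0, 0.29, -0.96, 503.38], [0.0, 0.0, 0.0, 1.0]]
```

View pics/w1.png

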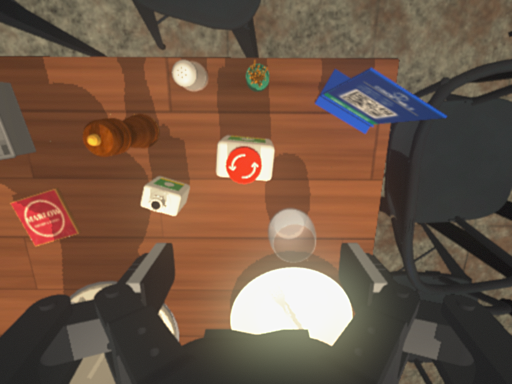

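The wrist view shows the red cap at (243,165) on the bottle body spanning about (217–273, 136–182), with free space around it.

```bash
python3 - <<'E'
from h import *
z=np.load("w1.npz");W=z['W'];i=z['i'];hsv=cv2.cvtColor(i,cv2.COLOR_RGB2HSV)
m=(W[...,2]>126)&(W[...,2]<140)&(np.hypot(W[...,0]-392,W[...,1]+281)<40)
P=W[m];print("captop",len(P),np.median(P[:,2]),cv2.minEnclosingCircle(P[:,:2].astype(np.float32)),P.mean(0))
m=(W[...,2]>85)&(W[...,2]<106)&(np.hypot(W[...,0]-392,W[...,1]+281)<60)
P=W[m];print("shoulder",len(P),np.median(P[:,2]),cv2.minAreaRect(P[:,:2].astype(np.float32)))
m=(W[...,2]>20)&(W[...,2]<106)&(np.hypot(W[...,0]-392,W[...,1]+281)<60)
P=W[m];print("body",len(P),cv2.minAreaRect(P[:,:2].astype(np.float32)))
E
```

```text
captop 1031 132.0848424543039 ((394.2816162109375, -281.9146423339844), 24.772476196289062) [ 395.32121275 -282.175686    132.01700513]
shoulder 1065 95.87644994605381 ((394.6259460449219, -282.1463623046875), (84.0077896118164, 53.916751861572266), 84.5745620727539)
body 1282 ((394.8428039550781, -282.1669616699219), (84.0077896118164, 54.352535247802734), 84.5745620727539)
```

In the tool's units: -0.4 m / 0.75 = -0.5333, -0.35 m / 0.75 = -0.4667.

Request:
{"name": "move_arm", "arguments": {"motion": [[0,0,0,0.0067,-0.0667,0,0.085],[0,0,0,0.0133,-0.1467,0,0.085],[0,0,0,0.0267,-0.2267,0,0.085],[0,0,0,0.0333,-0.3067,0,0.085],[0,0,0,0.04,-0.3867,0,0.085],[0,0,0,0.04,-0.4667,0,0.085],[0,0,0,0.04,-0.5333,0,0.085],[0,0,0,0.04,-0.5333,0,0.085]]}}

```text
clock: 2.15
eef_pos: [421.8, 100.9, 329.9]
tcp_rot: [-3.141, 0.001, 0.003]
contact_force: [0.7, 0.4, -0.9]
opening: 1.001
grasp_force: 0.0
```

```bash
python3 - <<'E'
from h import *
plan([392,-281,180],0)
i,d,W=cloud("wrist");np.savez("w2.npz",i=i,d=d,W=W)
save("pics/w2.png",i)
m=(W[...,0]>340)&(W[...,0]<530)&(W[...,1]>60)&(W[...,1]<420)&(W[...,2]>47)&(W[...,2]<57)
P=W[m];print(len(P),cv2.minAreaRect(P[:,:2].astype(np.float32)))
E
```

```text
pos [421.8 100.9 329.9] rpy [-180.     0.     0.2] t 2.15 F [ 0.7  0.4 -0.9] q [ 0.23 -0.07  1.84  0.    1.37  1.8 ]
turn [-0.0001  0.0005  0.0028] shift [-0.0308  0.3818  0.1499]
2549 ((427.87628173828125, 250.8367462158203), (121.0129165649414, 308.40008544921875), 9.002510070800781)
```

View pics/w2.png

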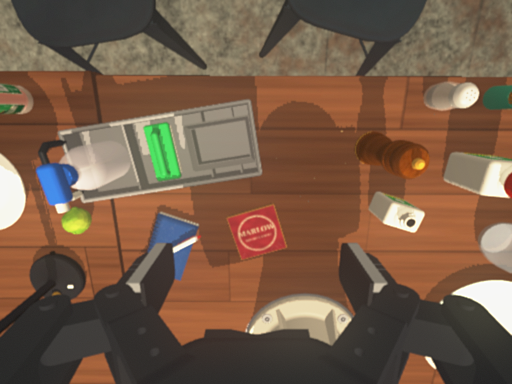

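The wrist view shows the tote with its oblong well at about (220,140), the brush at (162,150) and the spray bottle at (95,165). The well is empty.

```bash
python3 - <<'E'
from h import *
W=np.load("w2.npz")['W']
a=np.radians(9.0);c=np.array([427.9,250.8])
ex=np.array([np.cos(a),np.sin(a)]);ey=np.array([-np.sin(a),np.cos(a)])
wl=c-95*ey;print("well from tote",wl)
L=np.stack([(W[...,:2]-wl)@ex,(W[...,:2]-wl)@ey],-1)
near=(abs(L[...,0])<70)&(abs(L[...,1])<70)
for lo,hi in((0,12),(38,46),(46,58)):
    m=near&(W[...,2]>lo)&(W[...,2]<hi);Q=L[m]
    if lo==0: m&=(abs(L[...,0])<36)&(abs(L[...,1])<50);Q=L[m]
    print(lo,hi,len(Q),Q.min(0).round(1),Q.max(0).round(1),cv2.minAreaRect(Q.astype(np.float32)),np.median(W[m],axis=0).round(1))
# profiles across
for ax in(0,1):
    o=1-ax
    m=near&(abs(L[...,o])<15)
    x=L[m][:,ax];zz=W[m][:,2]
    print(ax,[(b,int(np.median(zz[(x>=b)&(x<b+3)])) if ((x>=b)&(x<b+3)).any() else None) for b in range(-66,67,3)])
# rim fits: outer walls
m=(W[...,2]>49)&(W[...,2]<56)
T=np.stack([(W[...,:2]-c)@ex,(W[...,:2]-c)@ey],-1)
for s in(-1,1):
    q=T[m&(abs(T[...,1])<140)&(s*T[...,0]>45)&(s*T[...,0]<65)];print("side",s,len(q),q[:,0].min(),q[:,0].max(),np.polyfit(q[:,1],q[:,0],1))
q=T[m&(abs(T[...,0])<50)&(T[...,1]<-140)&(T[...,1]>-160)];print("end",len(q),q[:,1].min(),q[:,1].max(),np.polyfit(q[:,0],q[:,1],1))
E
```

```text
well from tote [442.76127418 156.96960764]
0 12 1698 [-29.3 -42.2] [28.1 44.7] ((-0.6211147308349609, 1.2113761901855469), (86.82076263427734, 57.354434967041016), 89.9083023071289) [442.8 158.4   4.6]
38 46 815 [-54.3 -52. ] [38.3 69.8] ((-7.988964080810547, 8.876701354980469), (121.7359848022461, 92.6039810180664), 89.95809936523438) [435.7 160.4  41.1]
46 58 1019 [-60.4 -59.2] [60.5 70. ] ((0.07167434692382812, 5.411891937255859), (129.13023376464844, 120.89089965820312), 89.9952621459961) [466.4 137.2  50.4]
0 [(-66, None), (-63, 48), (-60, 50), (-57, 41), (-54, 18), (-51, 4), (-48, 4), (-45, 5), (-42, None), (-39, 41), (-36, 41), (-33, 396), (-30, 426), (-27, 429), (-24, 426), (-21, 426), (-18, 426), (-15, 421), (-12, 423), (-9, 437), (-6, 427), (-3, 4), (0, 4), (3, 4), (6, 4), (9, 4), (12, 4), (15, 4), (18, 4), (21, 4), (24, 4), (27, 5), (30, 36), (33, 40), (36, 41), (39, 4), (42, 4), (45, 4), (48, 4), (51, 4), (54, 50), (57, 50), (60, 23), (63, -1), (66, -1)]
1 [(-66, 0), (-63, 0), (-60, 49), (-57, 51), (-54, 49), (-51, 41), (-48, 457), (-45, 455), (-42, 455), (-39, 451), (-36, 449), (-33, 448), (-30, 446), (-27, 442), (-24, 441), (-21, 439), (-18, 431), (-15, 407), (-12, 411), (-9, 416), (-6, 420), (-3, 404), (0, 427), (3, 440), (6, 432), (9, 432), (12, 432), (15, 429), (18, 4), (21, 4), (24, 4), (27, 4), (30, 4), (33, 4), (36, 4), (39, 4), (42, 16), (45, 36), (48, 39), (51, 41), (54, None), (57, None), (60, 4), (63, 4), (66, 4)]
side -1 568 -60.159346794405046 -53.175406057919986 [-1.36078326e-04 -5.66326686e+01]
side 1 705 53.53572175991515 60.41994574462678 [-3.16842979e-04  5.69821677e+01]
end 255 -154.102353136124 -147.29486631839268 [-6.20427075e-04 -1.50735028e+02]
```

In the tool's units: 0.383 m / 0.75 = 0.5107, 0.35 m / 0.75 = 0.4667.

Request:
{"name": "move_arm", "arguments": {"motion": [[0,0,0,-0.0067,0.0667,0,0.085],[0,0,0,-0.0133,0.1467,0,0.085],[0,0,0,-0.0267,0.2267,0,0.085],[0,0,0,-0.0333,0.3067,0,0.085],[0,0,0,-0.0367,0.3867,0,0.085],[0,0,0,-0.0367,0.4667,0.0267,0.085],[0,0,0,-0.0367,0.5107,0.08,0.085],[0,0,0,-0.0367,0.5107,0.1333,0.085]]}}

```text
clock: 3.2
eef_pos: [392.4, -288.0, 228.9]
tcp_rot: [3.14, 0.0, -0.006]
contact_force: [-0.5, 0.8, -0.3]
opening: 0.997
grasp_force: 0.0
```

```bash
python3 - <<'E'
from h import *
plan([394.4,-282,105],0)
E
```

```text
pos [ 392.4 -288.   228.9] rpy [179.9   0.   -0.3] t 3.2 F [-0.5  0.8 -0.3] q [-0.64  0.11  1.89 -0.    1.15  0.94]
turn [ 0.0012  0.0002 -0.0059] shift [ 0.002  -0.0062  0.1239]
```

In the tool's units: 0.04 m / 0.75 = 0.0533, 0.02 m / 0.75 = 0.0267.

Request:
{"name": "move_arm", "arguments": {"motion": [[0,0,0,0,0,0.0267,0.085],[0,0,0,0,0,0.0533,0.085],[0,0,0,0,0,0.0533,0.085],[0,0,0,0,0,0.0533,0.085]]}}

```text
clock: 3.7
eef_pos: [393.9, -284.9, 190.9]
tcp_rot: [3.141, -0.0, -0.002]
contact_force: [-0.7, 0.3, -1.0]
opening: 0.997
grasp_force: 0.0
```

```bash
python3 - <<'E'
from h import *
plan([394.4,-282,105],0)
E
```

```text
pos [ 393.9 -284.9  190.9] rpy [ 1.8e+02 -0.0e+00 -1.0e-01] t 3.7 F [-0.7  0.3 -1. ] q [-0.63  0.15  1.93 -0.    1.06  0.94]
turn [ 0.0006 -0.0004 -0.0017] shift [ 0.0005 -0.0029  0.0859]
```

In the tool's units: 0.086 m / 0.75 = 0.1147, -0.002 m / 0.75 = -0.0027.

Request:
{"name": "move_arm", "arguments": {"motion": [[0,0,0,0,-0.0027,0.0267,0.085],[0,0,0,0,-0.0027,0.06,0.085],[0,0,0,0,-0.0027,0.0867,0.085],[0,0,0,0,-0.0027,0.1067,0.085],[0,0,0,0,-0.0027,0.1147,0.085],[0,0,0,0,-0.0027,0.1147,0.085],[0,0,0,0,-0.0027,0.1147,0.085]]}}

```text
clock: 4.58
eef_pos: [394.8, -282.0, 104.8]
tcp_rot: [3.141, -0.001, -0.0]
contact_force: [0.7, 0.2, -0.7]
opening: 0.996
grasp_force: 0.0
```

Spot on. Next I close on the cap.

Request:
{"name": "move_arm", "arguments": {"motion": [[0,0,0,0,0,0,0.06],[0,0,0,0,0,0,0.05],[0,0,0,0,0,0,0.04],[0,0,0,0,0,0,0.03],[0,0,0,0,0,0,0.03],[0,0,0,0,0,0,0.03]], "grip_force": 80}}

```text
clock: 5.32
eef_pos: [394.3, -281.7, 104.2]
tcp_rot: [-3.142, 0.0, -0.0]
contact_force: [0.6, 0.1, 0.5]
opening: 0.351
grasp_force: 0.0
```

```bash
python3 - <<'E'
from h import *
print(sensors.sense())
i,d,W=cloud("wrist"); j,dj,Wj=cloud("side"); save("pics/c1.png",np.hstack([cv2.resize(i,(400,300)),cv2.resize(j[200:340,200:380],(386,300))]))
E
```

```text
{'clock': 5.325, 'qpos': array([-6.23379533e-01,  2.60184481e-01,  2.01597855e+00,  7.59355760e-06,
        8.65436152e-01,  9.47598293e-01]), 'qvel': array([ 0.00150938,  0.00019919,  0.00024826,  0.00280134, -0.00189629,
       -0.00221603]), 'joint_efforts': array([ 1.75521571e-03, -4.66015577e+01, -2.70376486e+01,  2.92721215e-04,
        1.29822780e-03, -2.64715089e-05]), 'eef_pos': array([ 394.30188913, -281.66210132,  104.17767243]), 'tcp_rot': array([-3.14158415e+00,  1.92561307e-06, -1.86422560e-04]), 'contact_force': array([0.56331864, 0.08552443, 0.54308967]), 'wrist_torque': array([-0.00446058, -0.03779783, -0.01273268]), 'grasp_force': 0.0, 'opening': 0.35110802701261656}
```

View pics/c1.png

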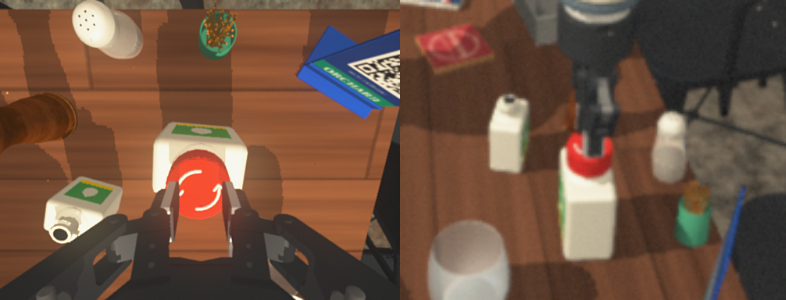

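```bash
python3 - <<'E'
from h import *
i,d,W=cloud("wrist"); np.savez("w3.npz",i=i,d=d,W=W)
hsv=cv2.cvtColor(i,cv2.COLOR_RGB2HSV)
dark=(W[...,2]>90)&(W[...,2]<185)&(np.hypot(W[...,0]-394,W[...,1]+282)<70)&~(((hsv[...,0]<8)|(hsv[...,0]>172))&(hsv[...,1]>130))
for v in range(225,330,6):
    r=W[v]; us=np.where(dark[v]&(np.arange(512)>190)&(np.arange(512)<320))[0]
    print(v,[(u,*r[u].astype(int)) for u in us[::10]])
m=(W[...,2]>120)&(W[...,2]<145)&(((hsv[...,0]<8)|(hsv[...,0]>172))&(hsv[...,1]>130))&(np.hypot(W[...,0]-394,W[...,1]+282)<70)
P=W[m];print(np.median(P[:,2]),cv2.minEnclosingCircle(P[:,:2].astype(np.float32)),P.min(0),P.max(0))
E
```

```text
225 [(np.int64(195), np.int64(389), np.int64(-238), np.int64(90)), (np.int64(205), np.int64(392), np.int64(-246), np.int64(97)), (np.int64(233), np.int64(406), np.int64(-268), np.int64(130)), (np.int64(295), np.int64(391), np.int64(-308), np.int64(96)), (np.int64(305), np.int64(391), np.int64(-315), np.int64(96))]
231 [(np.int64(195), np.int64(385), np.int64(-238), np.int64(92)), (np.int64(205), np.int64(388), np.int64(-246), np.int64(97)), (np.int64(232), np.int64(403), np.int64(-268), np.int64(132)), (np.int64(303), np.int64(387), np.int64(-314), np.int64(96))]
237 [(np.int64(195), np.int64(380), np.int64(-237), np.int64(91)), (np.int64(205), np.int64(382), np.int64(-245), np.int64(96)), (np.int64(217), np.int64(406), np.int64(-261), np.int64(145)), (np.int64(227), np.int64(406), np.int64(-266), np.int64(146)), (np.int64(288), np.int64(405), np.int64(-297), np.int64(145)), (np.int64(298), np.int64(406), np.int64(-302), np.int64(145)), (np.int64(308), np.int64(382), np.int64(-318), np.int64(95))]
243 [(np.int64(197), np.int64(377), np.int64(-239), np.int64(94)), (np.int64(207), np.i
[... 2987 characters left out ...]
t64(291), np.int64(393), np.int64(-296), np.int64(172))]
297 [(np.int64(215), np.int64(396), np.int64(-265), np.int64(180)), (np.int64(290), np.int64(388), np.int64(-296), np.int64(170))]
303 [(np.int64(216), np.int64(392), np.int64(-265), np.int64(179)), (np.int64(292), np.int64(387), np.int64(-297), np.int64(173))]
309 [(np.int64(216), np.int64(390), np.int64(-265), np.int64(180)), (np.int64(294), np.int64(384), np.int64(-298), np.int64(173))]
315 []
321 [(np.int64(216), np.int64(387), np.int64(-265), np.int64(184))]
327 []
132.19072484530201 ((396.36480712890625, -280.0204772949219), 24.42542266845703) [ 371.95407386 -303.09920118  120.0066157 ] [ 420.78663991 -256.52050406  144.93728855]
```

```bash
python3 - <<'E'
from h import *
for n,t in(("w1",(393.8,-297.7,330.1)),("w2",(421.8,100.9,329.9)),("w3",(394.3,-281.7,104.2))):
    W=np.load(n+".npz")['W']-np.array(t)
    for s in(-1,1):
        m=(abs(W[...,0])<30)&(s*W[...,1]>5)&(s*W[...,1]<75)&(W[...,2]>-20 if n!="w3" else W[...,2]>34)&(W[...,2]<110)
        P=W[m]; o=np.argsort(P[:,2])[:200]
        print(n,s,len(P),np.percentile(P[:,2],[0,1,3,10]).round(1),np.median(P[o],axis=0).round(1),"inner y",np.percentile(s*P[o][:,1],5).round(1))
E
```

```text
w1 -1 10947 [43.3 48.4 53.3 66.1] [  2.4 -44.2  48. ] inner y 43.9
w1 1 10916 [43.2 48.2 53.  65.9] [ 2.5 40.9 47.9] inner y 40.6
w2 -1 10936 [42.7 48.2 53.4 66.1] [  3.6 -44.2  48.1] inner y 43.9
w2 1 10920 [43.4 48.1 53.  66. ] [ 3.3 40.9 47.8] inner y 40.6
w3 -1 11393 [34.2 39.8 47.7 68.4] [  8.6 -17.5  39.3] inner y 15.0
w3 1 11475 [34.  40.  47.5 68.4] [ 8. 17. 39.] inner y 14.9
```

The last picture and its depth show the fingers closed above the cap. The real fingertips end about 30–43 mm behind the reported TCP, so I'll use the measured tips: reopen, go 29 mm lower and close again.

In the tool's units: 0.029 m / 0.75 = 0.0387, 0.02 m / 0.75 = 0.0267.

Request:
{"name": "move_arm", "arguments": {"motion": [[0,0,0,0,0,0,0.085],[0,0,0,0,0,0,0.085],[0,0,0,0,0,0,0.085],[0,0,0,0,0,0,0.085],[0,0,0,0,0,0.0133,0.085],[0,0,0,0,0,0.0267,0.085],[0,0,0,0,0,0.0387,0.085],[0,0,0,0,0,0.0387,0.085]]}}

```text
clock: 6.48
eef_pos: [393.6, -281.2, 74.1]
tcp_rot: [-3.14, 0.002, -0.0]
contact_force: [-0.1, 0.4, -0.2]
opening: 0.995
grasp_force: 0.0
```

Request:
{"name": "move_arm", "arguments": {"motion": [[0,0,0,0,0,0,0.07],[0,0,0,0,0,0,0.055],[0,0,0,0,0,0,0.045],[0,0,0,0,0,0,0.04],[0,0,0,0,0,0,0.04],[0,0,0,0,0,0,0.04]], "grip_force": 80}}

```text
clock: 7.22
eef_pos: [394.6, -281.5, 75.9]
tcp_rot: [-3.141, -0.001, -0.0]
contact_force: [-0.8, 3.2, 7.3]
opening: 0.543
grasp_force: 80.7
```

```bash
python3 - <<'E'
from h import *
plan([394.4,-282,300],0)
i,d,W=cloud("wrist"); T=sensors.sense()['eef_pos'];W0=W-T
for s in(-1,1):
    m=(abs(W0[...,0])<30)&(s*W0[...,1]>15)&(s*W0[...,1]<75)&(W0[...,2]>34)&(W0[...,2]<110);P=W0[m]
    print(s,np.percentile(P[:,2],[0,1,3,10]).round(1))
j,dj,Wj=cloud("side"); save("pics/c2.png",np.hstack([cv2.resize(i,(400,300)),cv2.resize(j[200:340,200:380],(386,300))]))
E
```

```text
pos [ 394.6 -281.5   75.9] rpy [-180.   -0.   -0.] t 7.22 F [-0.8  3.2  7.3] q [-0.62  0.3   2.04  0.    0.8   0.95]
turn [-0.0002 -0.0007 -0.0005] shift [-0.      0.0005 -0.2241]
-1 [34.2 41.9 49.7 56.7]
1 [34.2 41.7 49.3 57. ]
```

View pics/c2.png

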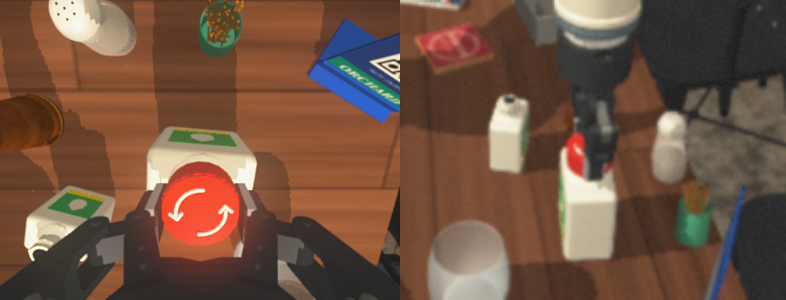

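The cap is now held between the pads (force 80 N, opening 46 mm). Lifting next.

In the tool's units: -0.215 m / 0.75 = -0.2867, -0.19 m / 0.75 = -0.2533.

Request:
{"name": "move_arm", "arguments": {"motion": [[0,0,0,0,0,-0.0067,0.04],[0,0,0,0,0,-0.02,0.04],[0,0,0,0,0,-0.0533,0.04],[0,0,0,0,0,-0.1,0.04],[0,0,0,0,0,-0.1533,0.04],[0,0,0,0,0,-0.2067,0.04],[0,0,0,0,0,-0.2533,0.04],[0,0,0,0,0,-0.2867,0.04]]}}

```text
clock: 8.32
eef_pos: [394.3, -281.8, 292.5]
tcp_rot: [3.14, -0.001, -0.0]
contact_force: [0.2, -0.1, -3.2]
opening: 0.543
grasp_force: 82.6
```

```bash
python3 - <<'E'
from h import *
plan([442.5,157.5,295],14.4); print(sensors.sense()['grasp_force'],sensors.sense()['opening'])
j,d,W=cloud("side"); 
P=W[(np.hypot(W[...,0]-394,W[...,1]+282)<65)&(W[...,2]>225-60)&(W[...,2]<310)]
print(P[:,2].min()); 
E
```

```text
pos [ 394.3 -281.8  292.5] rpy [ 1.799e+02 -1.000e-01 -0.000e+00] t 8.32 F [ 0.2 -0.1 -3.2] q [-0.62  0.05  1.81 -0.    1.28  0.95]
turn [ 0.0014 -0.0013 -0.2516] shift [ 0.048  -0.4393 -0.003 ]
82.5971557397861 0.543387148846059
218.00136622548712
```

In the tool's units: -0.245 m / 0.75 = -0.3267, -0.05 m / 0.75 = -0.0667, -0.14 rad / 1.0472 = -0.1337.

Request:
{"name": "move_arm", "arguments": {"motion": [[0,0,-0.0095,0.0013,-0.0107,0,0.04],[0,0,-0.0191,0.004,-0.0333,0,0.04],[0,0,-0.0334,0.008,-0.0667,0,0.04],[0,0,-0.0525,0.0133,-0.1133,0,0.04],[0,0,-0.0716,0.0187,-0.1667,0,0.04],[0,0,-0.0907,0.024,-0.22,0,0.04],[0,0,-0.1098,0.0293,-0.2733,0,0.04],[0,0,-0.1337,0.036,-0.3267,0,0.04]]}}

```text
clock: 9.38
eef_pos: [420.1, -34.4, 288.9]
tcp_rot: [-3.141, 0.002, 0.141]
contact_force: [0.9, -0.2, -2.5]
opening: 0.542
grasp_force: 82.6
```

In the tool's units: -0.194 m / 0.75 = -0.2587, -0.187 m / 0.75 = -0.2493, -0.112 rad / 1.0472 = -0.107.

Request:
{"name": "move_arm", "arguments": {"motion": [[0,0,-0.0191,0.0053,-0.0533,0,0.04],[0,0,-0.043,0.012,-0.1067,0,0.04],[0,0,-0.0668,0.0173,-0.1533,0,0.04],[0,0,-0.0812,0.022,-0.1933,0,0.04],[0,0,-0.0955,0.0253,-0.2267,0,0.04],[0,0,-0.107,0.028,-0.2493,0,0.04],[0,0,-0.107,0.028,-0.2587,0,0.04],[0,0,-0.107,0.028,-0.2587,0,0.04]]}}

```text
clock: 10.38
eef_pos: [414.8, 158.3, 289.8]
tcp_rot: [3.141, 0.001, 0.252]
contact_force: [0.0, 0.1, -2.9]
opening: 0.54
grasp_force: 82.6
```

```bash
python3 - <<'E'
from h import *
plan([442.5,157.5,150],14.4); print(sensors.sense()['grasp_force'],sensors.sense()['opening'])
for n in("side","scene"):
    j,d,W=cloud(n); T=sensors.sense()['eef_pos']
    P=W[(np.hypot(W[...,0]-T[0],W[...,1]-T[1])<60)&(W[...,2]>150)&(W[...,2]<T[2]+20)]
    print(n,len(P),P.min(0) if len(P) else 0, cv2.minAreaRect(P[:,:2].astype(np.float32)) if len(P)>20 else 0); np.save("P%s.npy"%n,P)
i,d,W=cloud("wrist");save("pics/c3.png",i); T=sensors.sense()['eef_pos']
m=(W[...,2]>T[2]-40+22)&(W[...,2]<T[2]+29)&(np.hypot(W[...,0]-T[0],W[...,1]-T[1])<65)
P=W[m];print("shoulder",len(P),np.median(P[:,2]),cv2.minAreaRect((P[:,:2]-T[:2]).astype(np.float32)))
E
```

```text
pos [414.8 158.3 289.8] rpy [180.    0.   14.5] t 10.38 F [ 0.   0.1 -2.9] q [ 0.36 -0.02  1.88 -0.    1.28  1.68]
turn [0.0003 0.0007 0.0009] shift [0.0268 0.0077 0.1398]
82.6323573171976 0.5400998649734633
side 723 [379.43850305 110.60333826 215.13232205] ((412.2239990234375, 154.41310119628906), (55.98414611816406, 84.43177795410156), 9.558685302734375)
scene 583 [377.37530684 113.84917537 214.05779675] ((410.1083984375, 159.3646240234375), (58.54923629760742, 87.25650024414062), 8.33241081237793)
shoulder 5892 309.68624316298315 ((13.04251480102539, 3.145465850830078), (36.95321273803711, 86.25592041015625), 15.145196914672852)
```

View pics/c3.png

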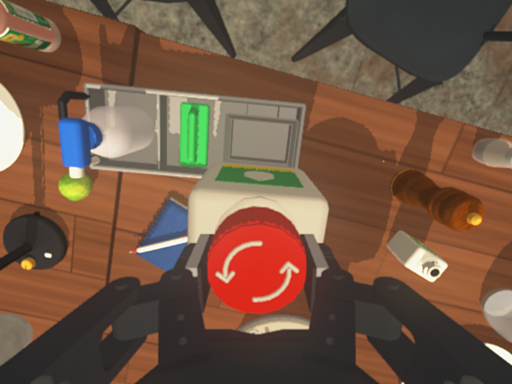

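The bottle hangs upright and parallel to the tote. The well at about (260,140) lies ahead of it, so I correct x/y and lower.

In the tool's units: 0.148 m / 0.75 = 0.1973, 0.0077 m / 0.75 = 0.0103.

Request:
{"name": "move_arm", "arguments": {"motion": [[0,0,0,0.008,0.0027,0.0067,0.04],[0,0,0,0.02,0.0053,0.0267,0.04],[0,0,0,0.0307,0.008,0.06,0.04],[0,0,0,0.036,0.0103,0.1,0.04],[0,0,0,0.036,0.0103,0.14,0.04],[0,0,0,0.036,0.0103,0.1733,0.04],[0,0,0,0.036,0.0103,0.1907,0.04],[0,0,0,0.036,0.0103,0.1973,0.04]]}}

```text
clock: 11.52
eef_pos: [443.1, 157.4, 141.3]
tcp_rot: [3.141, 0.001, 0.251]
contact_force: [0.5, -0.3, -2.7]
opening: 0.538
grasp_force: 82.6
```

Request:
{"name": "move_arm", "arguments": {"motion": [[0,0,0,0,0,0,0.04],[0,0,0,0,0,0,0.04]]}}

```text
clock: 11.78
eef_pos: [443.8, 157.9, 143.0]
tcp_rot: [-3.141, -0.001, 0.252]
contact_force: [0.9, 0.7, -3.1]
opening: 0.537
grasp_force: 82.6
```

```bash
python3 - <<'E'
from h import *
plan([442.5,157.5,115],14.4)
a=np.radians(9.0);ex=np.array([np.cos(a),np.sin(a)]);ey=np.array([-np.sin(a),np.cos(a)]);wl=np.array([442.5,157.5])
for n in("side","scene","wrist"):
    j,d,W=cloud(n);np.savez(f"x_{n}.npz",i=j,d=d,W=W)
    L=np.stack([(W[...,:2]-wl)@ex,(W[...,:2]-wl)@ey],-1)
    m=(abs(L[...,0])<50)&(abs(L[...,1])<60)&(W[...,2]>70)&(W[...,2]<158)
    Q=L[m]
    if len(Q)>20: print(n,"bottle",len(Q),Q.min(0).round(1),Q.max(0).round(1),cv2.minAreaRect(Q.astype(np.float32)))
    m=(abs(L[...,0])<75)&(L[...,1]<80)&(L[...,1]>-75)&(W[...,2]>48)&(W[...,2]<56)
    Q=L[m]
    if len(Q)>20: print(n,"rim",len(Q),Q.min(0).round(1),Q.max(0).round(1))
E
```

```text
pos [443.8 157.9 143. ] rpy [-1.80e+02 -1.00e-01  1.44e+01] t 11.78 F [ 0.9  0.7 -3.1] q [0.34 0.18 2.01 0.   0.95 1.66]
turn [-0.0001 -0.0015  0.0005] shift [-0.0014  0.      0.0279]
side bottle 534 [-30.3 -46. ] [24.4 33.9] ((-18.783584594726562, -16.049301147460938), (44.5035285949707, 91.2212142944336), 36.27430725097656)
side rim 132 [-64.8 -61.1] [57.4 75.3]
scene bottle 434 [-33.2 -42.9] [27.  47.7] ((-5.138591766357422, 3.5886077880859375), (90.16824340820312, 59.46831512451172), 86.4194564819336)
scene rim 64 [-68.4 -55.7] [58.8 77.9]
wrist bottle 3041 [ -7.9 -41.9] [30.2 42.2] ((14.861926078796387, 1.2468070983886719), (36.352413177490234, 86.09545135498047), 6.228428840637207)
wrist rim 1517 [-59.5 -57.5] [60.9 80. ]
```

In the tool's units: 0.035 m / 0.75 = 0.0467, 0.032 m / 0.75 = 0.0427.

Request:
{"name": "move_arm", "arguments": {"motion": [[0,0,0,-0.0013,0,0.0067,0.04],[0,0,0,-0.0013,0,0.016,0.04],[0,0,0,-0.0013,0,0.024,0.04],[0,0,0,-0.0013,0,0.0307,0.04],[0,0,0,-0.0013,0,0.0373,0.04],[0,0,0,-0.0013,0,0.0427,0.04],[0,0,0,-0.0013,0,0.0467,0.04]]}}

```text
clock: 12.8
eef_pos: [442.2, 157.4, 106.9]
tcp_rot: [-3.142, 0.0, 0.252]
contact_force: [-0.0, 0.5, -2.4]
opening: 0.541
grasp_force: 82.6
```

In the tool's units: 0.023 m / 0.75 = 0.0307, 0.02 m / 0.75 = 0.0267.

Request:
{"name": "move_arm", "arguments": {"motion": [[0,0,0,0,0,0.0053,0.04],[0,0,0,0,0,0.0107,0.04],[0,0,0,0,0,0.016,0.04],[0,0,0,0,0,0.0213,0.04],[0,0,0,0,0,0.0267,0.04],[0,0,0,0,0,0.0307,0.04],[0,0,0,0,0,0.0307,0.04]]}}

```text
clock: 13.68
eef_pos: [442.0, 157.3, 83.9]
tcp_rot: [3.142, 0.0, 0.252]
contact_force: [0.1, 0.9, -2.2]
opening: 0.543
grasp_force: 82.6
```

In the tool's units: 0.005 m / 0.75 = 0.0067, 0.004 m / 0.75 = 0.0053.

Request:
{"name": "move_arm", "arguments": {"motion": [[0,0,0,0,0,0.0027,0.04],[0,0,0,0,0,0.0053,0.04],[0,0,0,0,0,0.0067,0.04],[0,0,0,0,0,0.0067,0.04]]}}

```text
clock: 14.18
eef_pos: [442.9, 158.1, 80.0]
tcp_rot: [-3.141, -0.001, 0.251]
contact_force: [-3.1, 2.7, 8.1]
opening: 0.537
grasp_force: 83.8
```

Seated on the floor of the well, as predicted at TCP z = 80. Now pushing the cap down.

In the tool's units: 0.0045 m / 0.75 = 0.006, 0.001 m / 0.75 = 0.0013.

Request:
{"name": "move_arm", "arguments": {"motion": [[0,0,0,0,0,0.0013,0.04],[0,0,0,0,0,0.0027,0.04],[0,0,0,0,0,0.004,0.04],[0,0,0,0,0,0.0053,0.04],[0,0,0,0,0,0.006,0.04],[0,0,0,0,0,0.006,0.04]]}}

```text
clock: 14.92
eef_pos: [443.1, 158.3, 75.9]
tcp_rot: [-3.141, -0.002, 0.251]
contact_force: [-3.1, 3.0, 12.2]
opening: 0.542
grasp_force: 84.3
```

In the tool's units: 0.0006 m / 0.75 = 0.0008, 0.0005 m / 0.75 = 0.0007, -0.6 rad / 1.0472 = -0.573.

Request:
{"name": "move_arm", "arguments": {"motion": [[0,0,0,0,0,0.0007,0.04],[0,0,-0.0382,0,0,0.0008,0.04],[0,0,-0.105,0,0,0.0008,0.04],[0,0,-0.191,0,0,0.0008,0.04],[0,0,-0.2865,0,0,0.0008,0.04],[0,0,-0.382,0,0,0.0008,0.04],[0,0,-0.4775,0,0,0.0008,0.04],[0,0,-0.573,0,0,0.0008,0.04]]}}

```text
clock: 15.92
eef_pos: [443.8, 158.1, 75.5]
tcp_rot: [3.14, -0.003, 0.855]
contact_force: [-2.1, 0.4, 11.9]
opening: 0.543
grasp_force: 84.3
```

```bash
python3 - <<'E'
from h import *
plan([442.9,158.1,75.6],14.4+68.5);print(sensors.sense()['wrist_torque'])
E
```

```text
pos [443.8 158.1  75.5] rpy [179.9  -0.2  49. ] t 15.93 F [-2.1  0.4 11.9] q [0.34 0.29 2.07 0.   0.79 1.05]
turn [ 0.0024 -0.0025 -0.5919] shift [-0.0006 -0.0007 -0.0001]
[ 0.00933758  0.12971551 -0.04200277]
```

In the tool's units: -0.6 rad / 1.0472 = -0.573.

Request:
{"name": "move_arm", "arguments": {"motion": [[0,0,-0.0955,0,0,0,0.04],[0,0,-0.191,0,0,0,0.04],[0,0,-0.2865,0,0,0,0.04],[0,0,-0.382,0,0,0,0.04],[0,0,-0.4775,0,0,0,0.04],[0,0,-0.5539,0,0,0,0.04],[0,0,-0.573,0,0,0,0.04],[0,0,-0.573,0,0,0,0.04]]}}

```text
clock: 16.92
eef_pos: [444.1, 158.2, 75.6]
tcp_rot: [3.138, -0.002, 1.452]
contact_force: [-0.7, 1.3, 12.3]
opening: 0.545
grasp_force: 84.3
```

```bash
python3 - <<'E'
from h import *
plan([442.9,158.1,95],14.4+68.5);print(sensors.sense()['wrist_torque'])
i,d,W=cloud("wrist");save("pics/c4.png",i)
E
```

```text
pos [444.1 158.2  75.6] rpy [ 1.798e+02 -1.000e-01  8.320e+01] t 16.93 F [-0.7  1.3 12.3] q [0.34 0.29 2.07 0.   0.79 0.46]
turn [ 0.0035 -0.002   0.0051] shift [-0.0002 -0.0011 -0.0194]
[ 0.15187898  0.051575   -0.0197449 ]
```

View pics/c4.png

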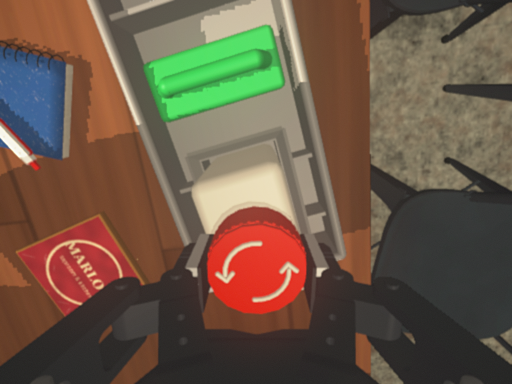

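The arrows at about (257,270) kept their place in the gripper while the bottle stayed in the well, so the cap has turned about 68°. Now a slow lift, checking the force for the bottle coming along.

In the tool's units: -0.013 m / 0.75 = -0.0173, -0.002 m / 0.75 = -0.0027.

Request:
{"name": "move_arm", "arguments": {"motion": [[0,0,0,0,0,-0.0027,0.04],[0,0,0,0,0,-0.0053,0.04],[0,0,0,0,0,-0.0093,0.04],[0,0,0,0,0,-0.0133,0.04],[0,0,0,0,0,-0.0173,0.04],[0,0,0,0,0,-0.0173,0.04]]}}

```text
clock: 17.73
eef_pos: [442.2, 157.3, 87.2]
tcp_rot: [3.142, -0.0, 1.452]
contact_force: [0.1, -0.1, -0.5]
opening: 0.542
grasp_force: 82.9
```

In the tool's units: -0.074 m / 0.75 = -0.0987, -0.07 m / 0.75 = -0.0933.

Request:
{"name": "move_arm", "arguments": {"motion": [[0,0,0,0,0,-0.008,0.04],[0,0,0,0,0,-0.0213,0.04],[0,0,0,0,0,-0.04,0.04],[0,0,0,0,0,-0.06,0.04],[0,0,0,0,0,-0.08,0.04],[0,0,0,0,0,-0.0933,0.04],[0,0,0,0,0,-0.0987,0.04],[0,0,0,0,0,-0.0987,0.04]]}}

```text
clock: 18.73
eef_pos: [442.2, 157.4, 161.2]
tcp_rot: [3.141, -0.0, 1.452]
contact_force: [0.3, 0.8, -1.3]
opening: 0.54
grasp_force: 82.9
```

Request:
{"name": "move_arm", "arguments": {"motion": [[0,0,0,0,0,0,0.04],[0,0,0,0,0,0,0.04],[0,0,0,0,0,0,0.04],[0,0,0,0,0,0,0.04]]}}

```text
clock: 19.23
eef_pos: [442.1, 157.3, 160.9]
tcp_rot: [-3.141, 0.0, 1.452]
contact_force: [-0.9, -0.4, -0.4]
opening: 0.546
grasp_force: 82.9
```

```bash
python3 - <<'E'
from h import *
plan([442.9,158.1,161],14.4+68.5)
j,d,W=cloud("side");s,_,_=cloud("scene"); save("pics/c5.png",np.hstack([cv2.resize(j[100:340,190:370],(390,520)),cv2.resize(s[150:300,130:300],(400,520))]))
L=W[(np.hypot(W[...,0]-440,W[...,1]-157)<60)&(W[...,2]>85)&(W[...,2]<150)];print(len(L),np.percentile(L[:,2],[50,95]),L.min(0),L.max(0))
E
```

```text
pos [442.1 157.3 160.9] rpy [-180.     0.    83.2] t 19.23 F [-0.9 -0.4 -0.4] q [0.34 0.16 2.   0.   0.99 0.46]
turn [-0.0003  0.0001  0.0049] shift [ 0.0008  0.0007 -0.0001]
325 [102.5483817  128.56403932] [407.45117463 109.79033526  85.01864003] [469.64717851 198.16173648 131.09444832]
```

View pics/c5.png

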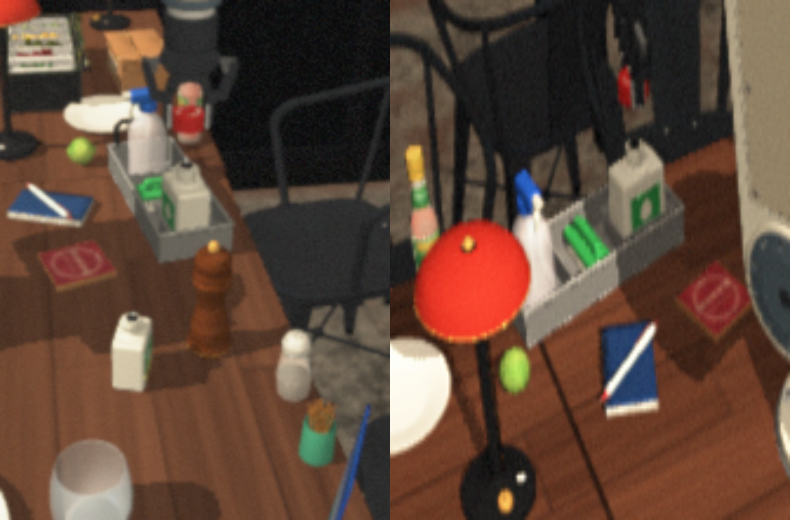

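Both views show the open bottle seated in the well (mouth height measured at 128.6 mm, 128.8 mm expected). The red cap is held above it, and the bystanders are untouched.

```bash
python3 -c "
from rig import order
print(order.sign_off())"
```

```text
the job is handed in; nothing more can be done
None
```

The job is handed in: the bottle stands seated in the well with its cap off, the gripper holds the cap level about 6.5 cm above the mouth, and the other things stand where they were.

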